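# Fan out a stack of ceramic test plates in a tray

### The arm

A 6-joint arm with a two-finger parallel gripper is mounted at the origin on a cart in front of the work surface, level with it; the furniture and walls round the work are solid. World frame = base frame: x ahead of the robot, y to its left, z up, the work surface at z = 0. Lengths are in m, angles in degrees, forces in N, time in s.
With the tool pointing down it reaches from about 0.3 to 0.75 m from the base axis. Payload 8.5 kg.
Tool frame: the origin (TCP) lies at the very end of the fingers, on their centre line; the grasp point (between the pads) lies 19 mm behind it; z points along the fingers, y is the line along which they close (so a half turn about z gives the same grasp; the last joint's range is limited). The gripper opens to 85 mm and grips with 20 to 120 N. Pads are 22 mm wide; open, the fingers measure 114 mm over their backs; the gripper's body (76 mm by 85 mm) begins 54 mm behind the grasp point. The pads swing forward as they close: fully open they stand 13 mm farther back than shut.
Start: joints at [62.836, 21.807, 74.336, -0, 83.858, -12.336], TCP at [0.141, 0.532, 0.231] pointing down, gripper open.
Joint ranges: [-178.18, 178.18], [-50.72, 133.34], [12.68, 142.11], [-81.47, 261.47], [9.98, 163.14], [-165.26, 165.26]. Speed limits (degrees/s): [136.94, 136.94, 180, 180, 180, 180].

### API

Orientations are given as a 3x3 rotation matrix whose columns are the frame's x, y, z axes.
In Python, from rig import env, optics, spotter gives the robot as it stands.
- The arm moves only by the shell command python3 -m crank 'ROWS' [FORCE]. ROWS is JSON, one flat list of numbers, 5 for each row, row after row: the finger opening in cm, from 0 to 8.54, then the shift along the tool's x, y, z in cm, then the turn about the tool's z in rad. A call has exactly 8 rows; each row shifts and turns the commanded pose from where the row before left it, along the tool's axes as they then stand; what a row does not reach is not made up. A row lasts 1/12 s, in which the tool goes at most 41.7 mm and 7.16 degrees, less where a joint would pass 70% of its speed; a pose out of reach is approached as far as the arm can. A call is refused whole if a number of a shift passes 4.17 or a number of a turn 0.125, either way. A call with a gripper value outside its range is refused whole. The fingers move at their own pace and stop on an object; FORCE is the grip in N (left out, the last holds). Time passes only in rows, so rows that do not move let the fingers close, or fill a call up. It gives the time, the measured TCP pose, the force, the opening and the grip force at its end, in the units of the state.
- env.observe(): the state, without advancing time (a new reading comes with each control period).
- optics.get_image(name): name is "scene" or "top"; returns a dict with "color" (384x512x3 uint8, red, green, blue), "intrinsics" (3x3 intrinsics, pixels), "pose" (4x4, takes a point from camera to world coordinates). Camera axes: x right, y up, looking along -z (the intrinsics and any distortion apply to the point x, -y, -z); pixel columns grow to the right and rows downward; lengths in m; the calibration is good to about 2 mm. A picture is of the moment at which its call begins. There is no depth.
- env.close_job(): hands the job in; it is judged then, once.
Trained networks look in a picture, given as the dict that the camera call returned (one of the last four; its "shot" number tells which), for a name from the list of things; names that differ only in an ending like _2 or _b are one class to them, and where a whole thing is asked for, a point or a joint stands for the part that bears it (a point fixed in the world has none). Each returns a list of dicts, best first, with "score" (0 to 1); they miss things now and then, are a little off and sometimes report something else, mostly with a low value. They report only what shows in the picture. A call takes as long as a camera call. They do not tell look-alikes from the thing itself.
- spotter.look_for(picture, query): "at" ([column, row] as shares, 0 to 1, of the picture: columns of its width, rows of its height, amid what is visible of it).
The state is a dict: "time_s": time; "q": joint angles; "qvel": joint speeds; "joint_efforts": joint torques, N m; "position": TCP position; "tool_rot": TCP orientation; "ft_force": force on the tool from outside, world axes, zero at the start; "wrist_torque": the same for the moment, N m; "grip_width": finger opening in m; "gripper_force": force on a finger pad.
Only numpy, scipy, OpenCV 4.12 (cv2) and the standard library are available. Lean on these libraries where they do the work, as an engineer would, in place of code of your own. Each camera call takes 0.05 s, during which the arm holds its last target. There are 200 camera calls.

### The job

Fan out the stack of four white test plates so that the marked tail end of each shows: without picking plates up, slide the lowest one up against the low steel bar across the tray and leave each plate about 20 mm further on, past the bar, than the one below it, all square to the bar with their sides in line. Move the little pot and the brass weight out of the way and leave both standing upright on the tray floor or the bench, touching no plate. Leave the bottle, the beaker and the measuring cylinder beside the tray where they stand.

Things in the scene. Friction and masses are not known exactly. Their poses are not given: they have to be found in the camera images.
- tray: shallow stainless tray, fixed to the bench, 263 (x) x 366 mm (y) over the rim; floor top at z = +1 mm, walls 17 mm high, inside faces at x = +-122, y = +-172 mm. Origin: centre of its underside. Its y runs from the tail end, where the stack lies, to the head end (mostly world +y). A dark steel toe bar fixed across the floor is 150 mm along x (centred), 12 mm along y, 6 mm high.
- toe (a point): middle of the toe bar's stop face (the long face toward the stack), at tray floor level; axes as the tray's. The bar lies from here 12 mm on toward +y. A lowest plate that is seated has its origin 55 mm on the -y side of this point. A stack pushed here while askew jams on a corner rather than squaring itself.
- plate_1: white ceramic plate 110 x 70 x 8 mm (110 along its y, 70 along its x), about 0.15 kg, with a small dark dot on top near its tail (-y) end; lowest of the stack, flat on the tray floor, 20 to 45 mm short of the toe bar and turned up to 0.3 rad. Origin: centre of its underside; z up; y points roughly toward the toe bar. Slides freely.
- plate_2: white ceramic plate 110 x 70 x 8 mm (110 along its y, 70 along its x), about 0.15 kg, with a small dark dot on top near its tail (-y) end; second from below, on plate_1, a few mm out of line with it. Origin: centre of its underside; z up; y points roughly toward the toe bar. Slides freely.
- plate_3: white ceramic plate 110 x 70 x 8 mm (110 along its y, 70 along its x), about 0.15 kg, with a small dark dot on top near its tail (-y) end; third from below, on plate_2, a few mm out of line. Origin: centre of its underside; z up; y points roughly toward the toe bar. Slides freely.
- plate_4: white ceramic plate 110 x 70 x 8 mm (110 along its y, 70 along its x), about 0.15 kg, with a small dark dot on top near its tail (-y) end; top of the stack of four, on plate_3, a few mm out of line. Origin: centre of its underside; z up; y points roughly toward the toe bar. Slides freely.
- pot: small white plastic pot with a lid, round, 43 mm across, 53 mm tall, 0.07 kg. Origin: centre of its underside; z up. It stands loose on the tray floor, either close behind the stack (the tail end) or beyond the toe bar where the fan will reach; the weight has the other place.
- weight: knobbed brass calibration weight, round, 25 mm across, 44 mm tall; grips anywhere on its height as a plain 25 mm cylinder, 0.15 kg. Origin: centre of its underside; z up. It stands loose on the tray floor, in whichever of the two places the pot has not.
- brown_bottle: brown glass reagent bottle with black cap, 72 mm across, 145 mm tall. Origin: centre of its underside. A bystander that stands loose beside the tray off its tail end.
- beaker: small clear beaker, about 70 mm across, 63 mm tall. Origin: centre of its underside. A bystander that stands loose beside the tray off its head end.
- cylinder: clear measuring cylinder, foot 50 mm across, 171 mm tall. Origin: centre of its underside. A bystander that stands loose beside the tray on its far (+x) side.
Things that resemble listed ones, but are neither listed nor needed, are in the scene too. Leave any brown look-alike of the plate_4 alone.

How it is judged (in metres and radians):
At the end, for the whole second after the job is handed in: Lowest plate within about 5 mm of the toe bar; each other flat on the one below, 13 to 27 mm further on and within 12 mm sideways; all square to the tray within 0.12 rad; pot and weight upright on tray floor or bench, touching no plate; all at rest (y of plate_1 in the frame of toe between -0.062 and -0.051 m and angle between the y axis of each of plate_1, plate_2, plate_3, plate_4 and the y axis of tray, either way round below 0.12 rad and linear speed of each of plate_1, plate_2, plate_3, plate_4, pot, weight below 0.01 m/s and y of plate_2 in the frame of plate_1 between 0.013 and 0.027 m and x of plate_2 in the frame of plate_1 between -0.012 and 0.012 m and z of plate_2 in the frame of plate_1 between 0.006 and 0.01 m and y of plate_3 in the frame of plate_2 between 0.013 and 0.027 m and x of plate_3 in the frame of plate_2 between -0.012 and 0.012 m and z of plate_3 in the frame of plate_2 between 0.006 and 0.01 m and y of plate_4 in the frame of plate_3 between 0.013 and 0.027 m and x of plate_4 in the frame of plate_3 between -0.012 and 0.012 m and z of plate_4 in the frame of plate_3 between 0.006 and 0.01 m and angle between each of pot, weight's own z axis and vertical below 0.15 rad and height (world z) of each of pot, weight below 0.012 m and contact force between each of pot, weight and plate_1 below 0.02 N and contact force between each of pot, weight and plate_2 below 0.02 N and contact force between each of pot, weight and plate_3 below 0.02 N and contact force between each of pot, weight and plate_4 below 0.02 N).
It fails at once if a plate is picked up (over 14 mm above its layer), tipped or flipped (z of plate_1 in the frame of toe above 0.014 m or angle between any of plate_1, plate_2, plate_3, plate_4's own z axis and vertical above 0.3 rad or z of plate_2 in the frame of toe above 0.022 m or z of plate_3 in the frame of toe above 0.03 m or z of plate_4 in the frame of toe above 0.038 m).
It fails at once if the brown bottle is shifted by more than 2 cm or knocked over (distance of brown_bottle from where it was at the start of the episode above 0.02 m or angle between brown_bottle's own z axis and vertical above 0.3 rad).
It fails at once if the beaker is shifted by more than 2 cm or knocked over (distance of beaker from where it was at the start of the episode above 0.02 m or angle between beaker's own z axis and vertical above 0.3 rad).
It fails at once if the measuring cylinder is shifted by more than 2 cm or knocked over (distance of cylinder from where it was at the start of the episode above 0.02 m or angle between cylinder's own z axis and vertical above 0.3 rad).
It fails at once if the pot or the weight is tipped over (angle between any of pot, weight's own z axis and vertical above 0.7 rad).
It also fails if it takes over 69 s, if anything falls off the work surface, if the arm or the gripper's body presses on something with over 40 N, if the wrist force passes 120 N, or if a joint passes its speed limit or range.

## Working session

There is one attempt and no reset: what is moved stays moved. The work goes in short steps, Python scripts to look and compute and a shell command to move; the robot and the scene stay as the last step left them, time stands still between calls to the robot, and variables do not carry over. Pictures are saved under pics/ and viewed, at most 10 in all, crops included, and the job is handed in when it is done.

```bash
mkdir -p pics; python3 - <<'E'
from rig import env, optics, spotter
import cv2
s=env.observe(); print(s['time_s'],s['position'],s['tool_rot'],s['grip_width'])
for n in ['top','scene']:
    p=optics.get_image(n); cv2.imwrite(f'pics/{n}0.png',cv2.resize(p['color'][:,:,::-1],(800,600)))
    print(n,p['intrinsics'],p['pose'])
    for q in ['plate_4','pot','weight','toe','tray','brown_bottle','beaker','cylinder']:
        try: print(q,[(round(d['score'],2),[round(float(a),3) for a in d['at']]) for d in spotter.look_for(p,q)][:4])
        except Exception as e: print(q,e)
E
```

```text
0.0 [0.14061995 0.53141061 0.2307034 ] [[-9.66691104e-01  2.55944971e-01 -6.94181603e-04]
 [ 2.55945692e-01  9.66690278e-01 -1.30729420e-03]
 [ 3.36463231e-04 -1.44142246e-03 -9.99998905e-01]] 0.08551947078100523
top [[425.74766422   0.         257.32019546]
 [  0.         425.74766422 192.17336982]
 [  0.           0.           1.        ]] [[ 4.37283692e-04  9.93011424e-01 -1.18017455e-01  4.30715297e-01]
 [-9.99961005e-01 -6.06732161e-04 -8.81021039e-03 -7.08559742e-02]
 [-8.82024456e-03  1.18016705e-01  9.92972437e-01  1.07510656e+00]
 [ 0.00000000e+00  0.00000000e+00  0.00000000e+00  1.00000000e+00]]
plate_4 [(0.64, [0.77, 0.517]), (0.57, [0.494, 0.506])]
pot [(0.83, [0.387, 0.453])]
weight [(0.16, [0.661, 0.642])]
toe [(0.6, [0.477, 0.467])]
tray [(0.84, [0.481, 0.463])]
brown_bottle [(0.62, [0.661, 0.635])]
beaker [(0.66, [0.303, 0.387])]
cylinder [(0.89, [0.482, 0.302])]
scene [[467.84211422   0.         258.99749765]
 [  0.         467.84211422 194.67527128]
 [  0.           0.           1.        ]] [[-0.98991395  0.05141205 -0.13201203  0.35449708]
 [-0.14161478 -0.38510432  0.91194293  1.11002397]
 [-0.00395355  0.92143989  0.38850085  0.56573589]
 [ 0.          0.          0.          1.        ]]
plate_4 [(0.77, [0.479, 0.552]), (0.69, [0.526, 0.442]), (0.59, [0.472, 0.58]), (0.39, [0.504, 0.569])]
pot [(0.79, [0.432, 0.596])]
weight [(0.55, [0.475, 0.588]), (0.44, [0.527, 0.515])]
toe [(0.81, [0.479, 0.593]), (0.41, [0.586, 0.464])]
tray [(0.61, [0.483, 0.586])]
brown_bottle [(0.6, [0.581, 0.46]), (0.23, [0.342, 0.496])]
beaker []
cylinder [(0.59, [0.344, 0.496])]
```

View pics/top0.png

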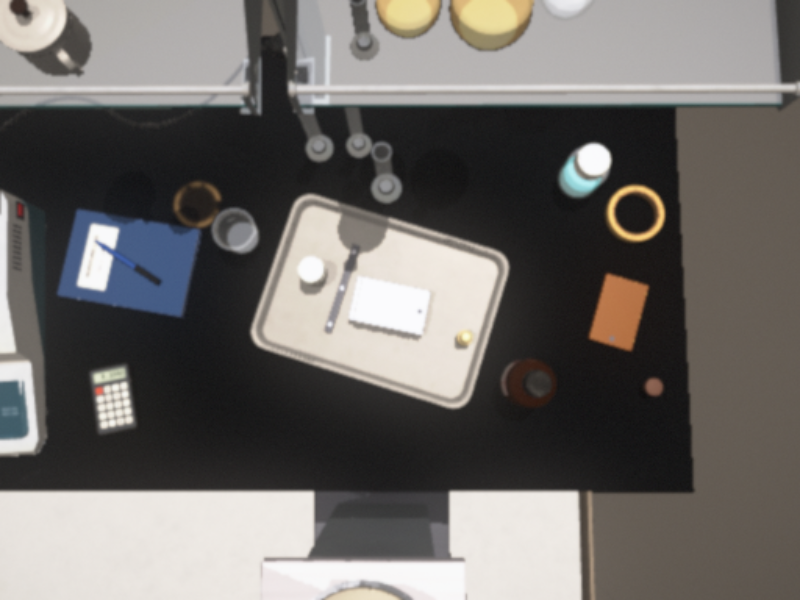

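View pics/scene0.png

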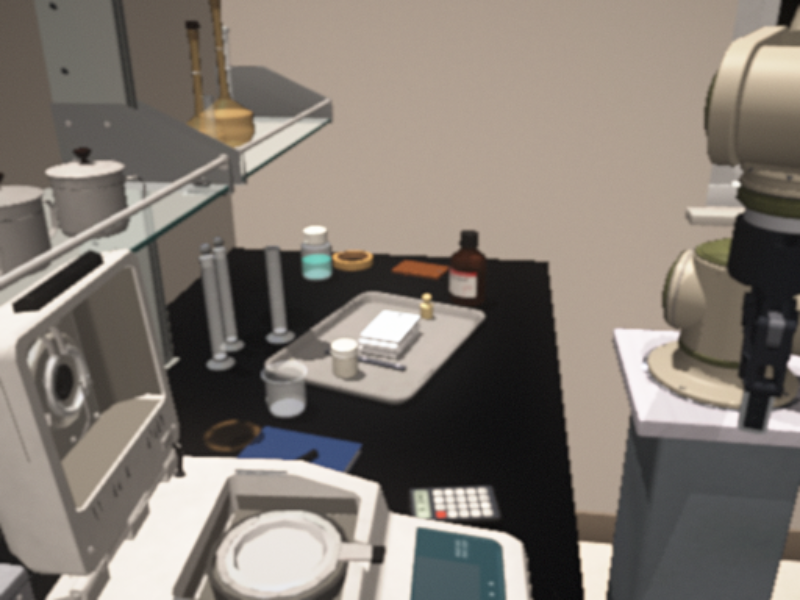

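Top view (800x600 px): plate stack (390,305), toe bar (330,328)-(355,250), pot (312,270) beyond the bar, weight (464,338) behind the stack. Possible mix-ups:
- **Plates:** the brown plate (619,312), which I leave alone.
- **Pot:** the white-capped bottle (590,165).
- **Weight:** the copper knob (653,387).
- **Cylinder:** two other cylinders (319,148) and (358,145).

I choose the items on the tray and check them in a crop.

```bash
cat > h.py <<'E'
from rig import env, optics, spotter
import cv2, numpy as np
def shot(n='top'):
    return optics.get_image(n)
def ray(p,uv,z):
    K=p['intrinsics'];T=p['pose']; u,v=uv
    d=T[:3,:3]@np.array([(u-K[0,2])/K[0,0],-(v-K[1,2])/K[1,1],-1]); o=T[:3,3]
    return (o+d*(z-o[2])/d[2])[:2]
def proj(p,X):
    c=p['pose'][:3,:3].T@(np.asarray(X,float)-p['pose'][:3,3]); K=p['intrinsics']
    return K[0,2]+K[0,0]*c[0]/-c[2], K[1,2]+K[1,1]*(-c[1])/-c[2]
def crop(p,name,c0,r0,c1,r1,s):
    cv2.imwrite('pics/'+name,cv2.resize(p['color'][r0:r1,c0:c1,::-1],None,fx=s,fy=s,interpolation=cv2.INTER_CUBIC))
def rect(p,mask,z):
    """largest blob -> world min-area rectangle at height z"""
    cs,_=cv2.findContours(mask.astype(np.uint8),cv2.RETR_EXTERNAL,cv2.CHAIN_APPROX_NONE)
    c=max(cs,key=cv2.contourArea)[:,0]
    w=np.array([ray(p,q,z) for q in c],np.float32)
    (cx,cy),(a,b),ang=cv2.minAreaRect(w*1000)
    return (cx,cy),(a,b),ang
def go(x,y,z,yaw=None):
    """shift (cm, tool axes as they stand) to world target; yaw = wanted world angle (deg) of tool x"""
    s=env.observe(); R=s['tool_rot']; d=R.T@(np.array([x,y,z])-s['position'])*100
    cur=np.degrees(np.arctan2(R[1,0],R[0,0]))
    t=None if yaw is None else np.radians((cur-yaw+180)%360-180)
    print('shift cm',d.round(2),'turn',t,'yaw',cur.round(2),'pos',s['position'].round(4),'F',s['ft_force'].round(1),'t',s['time_s'])
E
python3 - <<'E'
from h import *
p=shot(); crop(p,'crop1.png',155,115,335,270,4.4)
im=p['color'].astype(int); hsv=cv2.cvtColor(p['color'],cv2.COLOR_RGB2HSV)
m=np.zeros(im.shape[:2],bool); m[115:270,155:335]=1
print('plate px',im[195,250],'tray',im[220,230],'bar',im[185,219],'bench',im[250,180])
print('tray rim', rect(p,m&(im.min(2)>60),.012))
w=m&(im.min(2)>225); w[:, :215]=0
print('plates',rect(p,w,.033))
pw=m&(im.min(2)>225); pw[:,215:]=0
print('pot',rect(p,pw,.05))
g=np.argwhere(m&(hsv[...,1]>90)&(hsv[...,2]>110)&(abs(hsv[...,0].astype(int)-25)<12)); print('weight px',len(g),g.mean(0)[::-1],ray(p,g.mean(0)[::-1],.03))
b=m&(im.max(2)<110); b[:, :206]=0;b[:,234:]=0;b[:158]=0;b[212:]=0
print('bar',b.sum(),rect(p,b,.007))
for n,q in [('bottle',(529,380)),('beaker',(236,235)),('cyl',(388,190))]: print(n,ray(p,(q[0]*.64,q[1]*.64),.0))
E
```

```text
plate px [251 251 253] tray [232 224 215] bar [221 221 226] bench [33 32 32]
tray rim ((560.2196044921875, -25.388107299804688), (373.1712341308594, 270.3910827636719), 72.53516387939453)
plates ((548.9818115234375, -40.87117004394531), (120.20555877685547, 71.7022705078125), 78.20108795166016)
pot ((603.5186767578125, 83.09085845947266), (39.24225616455078, 37.1026725769043), 89.94840240478516)
weight px 0 [nan nan] [nan nan]
bar 58 ((627.4606323242188, 20.97397232055664), (11.354997634887695, 40.550880432128906), 72.31694793701172)
bottle [ 0.42974194 -0.26474009]
beaker [0.66714895 0.21282546]
cyl [ 0.74291424 -0.03788268]<stdin>:11: RuntimeWarning: Mean of empty slice.
  ret = um.true_divide(
```

View pics/crop1.png

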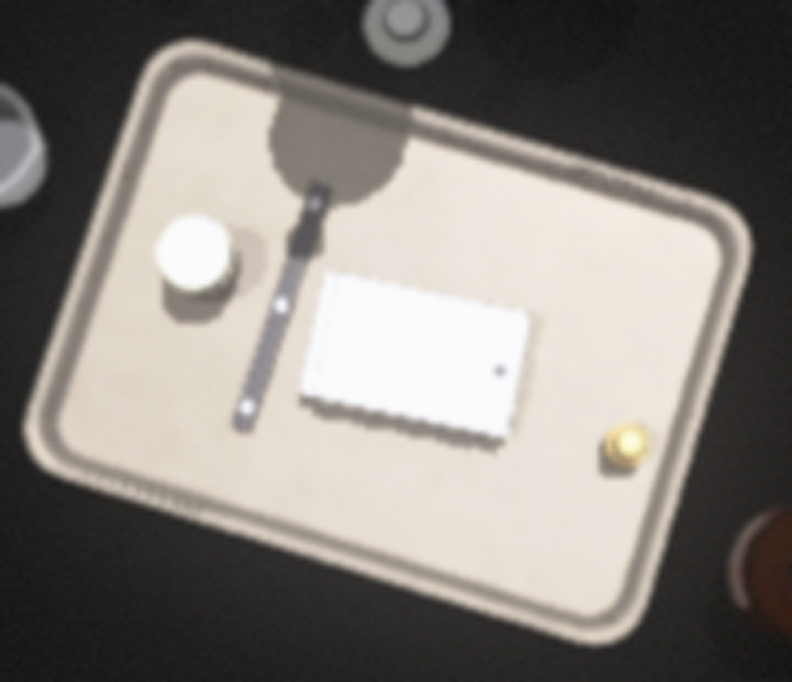

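The crop confirms the choice: a white stack of four with its dot at the tail (500,371), the bar from (318,185) to (243,428), the pot at (195,252) and the brass weight at (627,443).

```bash
cat >> h.py <<'E'
C=np.array([.5602,-.0254]); A=np.radians(72.53)
YT=np.array([np.cos(A),np.sin(A)]); XT=np.array([YT[1],-YT[0]])
def tray(w): w=np.asarray(w)-C; return np.array([w@XT,w@YT])
def world(t): return C+t[0]*XT+t[1]*YT
def got(x,y,z,yaw=72.53):
    w=world((x,y)); go(w[0],w[1],z,yaw)
E
python3 - <<'E'
from h import *
p=shot()
f=lambda c,r,z: tray(ray(p,(155+c/4.4,115+r/4.4),z)).round(4)
print('bar',f(318,185,.007),f(281,304,.007),f(243,428,.007))
print('weight',f(627,443,.038),'pot',f(195,252,.054),'dot',f(500,371,.033))
print('plate top corners',[f(*q,.033) for q in [(325,275),(528,312),(503,437),(300,397)]])
w=f(627,443,.038); got(w[0],w[1],.15)
E
```

```text
bar [0.0715 0.0653] [-0.0011  0.0641] [-0.0757  0.0626]
weight [-0.0207 -0.1471] pot [0.0074 0.1121] dot [-0.003  -0.0681]
plate top corners [array([0.0193, 0.042 ]), array([ 0.0334, -0.0732]), array([-0.0378, -0.0807]), array([-0.0505,  0.0341])]
shift cm [-52.06 -57.72   8.13] turn 1.6169614441833284 yaw 165.18 pos [0.1407 0.5317 0.2313] F [ 0.7 -0.3 -1.2] t 1.0
```

```bash
python3 -m crank '[8.5,-2.7,-3,0,0, 8.5,-2.7,-3,0,0, 8.5,-2.7,-3,0,0, 8.5,-2.7,-3,0,0, 8.5,-2.7,-3,0,0, 8.5,-2.7,-3,0,0, 8.5,-2.7,-3,0,0, 8.5,-2.7,-3,0,0]' 30; python3 -m crank '[8.5,-2.7,-3,0,0, 8.5,-2.7,-3,0,0, 8.5,-2.7,-3,0,0, 8.5,-2.7,-3,0,0, 8.5,-2.7,-3,0,0, 8.5,-2.7,-3,0,0, 8.5,-2.7,-3,0,0, 8.5,-2.7,-3,0,0]'; python3 -m crank '[8.5,0,0,0,0.12, 8.5,0,0,0,0.12, 8.5,0,0,0,0.12, 8.5,0,0,0,0.12, 8.5,0,0,0,0.12, 8.5,0,0,0,0.12, 8.5,0,0,0,0.12, 8.5,0,0,0,0.12]'; python3 -m crank '[8.5,0,0,0,0.12, 8.5,0,0,0,0.12, 8.5,0,0,0,0.12, 8.5,0,0,0,0.12, 8.5,0,0,0,0.12, 8.5,0,0,0,0.05, 8.5,0,0,0,0, 8.5,0,0,0,0]'
sed -i 's/radians(72.53)/radians(73.0)/; s/yaw=72.53/yaw=73.0/' h.py
python3 - <<'E'
from h import *
p=shot('scene'); crop(p,'s1.png',150,100,350,270,4)
p=shot('top'); f=lambda c,r,z: tray(ray(p,(155+c/4.4,115+r/4.4),z)).round(4)
w=f(627,443,.038); print('pot',f(195,252,.054),'bar',f(281,304,.007),w); got(w[0],w[1],.10)
E
```

```text
time_s: 1.67
position: [0.2884, 0.2427, 0.2316]
tool_rot: [[-0.967, 0.255, 0.001], [0.255, 0.967, 0.0], [-0.001, 0.0, -1.0]]
ft_force: [1.3, 1.0, 0.2]
grip_width: 0.0854
gripper_force: 0.0
time_s: 2.33
position: [0.436, -0.0451, 0.2315]
tool_rot: [[-0.967, 0.257, 0.001], [0.257, 0.967, -0.0], [-0.001, 0.0, -1.0]]
ft_force: [0.6, 0.1, 0.3]
grip_width: 0.0852
gripper_force: 0.0
time_s: 3.0
position: [0.4355, -0.0429, 0.2314]
tool_rot: [[-0.339, 0.941, 0.0], [0.941, 0.339, -0.0], [-0.0, 0.0, -1.0]]
ft_force: [-0.9, -0.8, 0.4]
grip_width: 0.085
gripper_force: 0.0
time_s: 3.67
position: [0.4355, -0.0429, 0.2314]
tool_rot: [[0.292, 0.956, 0.0], [0.956, -0.292, -0.0], [-0.0, 0.0, -1.0]]
ft_force: [-0.5, -1.2, 0.1]
grip_width: 0.0851
gripper_force: 0.0
pot [0.0083 0.112 ] bar [-0.0006  0.0641] [-0.0219 -0.147 ]
shift cm [-9.38  9.22 13.14] turn 0.00034946531130357155 yaw 73.02 pos [ 0.4355 -0.0429  0.2314] F [-0.2  0.7  0.1] t 3.7667
```

```bash
python3 -m crank '[8.5,-2.3,2.3,1.6,0, 8.5,-2.3,2.3,1.6,0, 8.5,-2.3,2.3,1.6,0, 8.5,-2.4,2.3,1.6,0, 8.5,0,0,3,0, 8.5,0,0,3,0, 8.5,0,0,1,0, 8.5,0,0,0,0]'
python3 - <<'E'
from h import *
got(-.0219,-.147,.010)
p=shot('top'); q=proj(p,[*world((-.0219,-.147)),.02]); c,r=int(q[0]),int(q[1]); crop(p,'t2.png',155,115,335,270,4.4)
E
```

```text
time_s: 4.43
position: [0.495, -0.1583, 0.0947]
tool_rot: [[0.293, 0.956, -0.005], [0.956, -0.293, 0.003], [0.001, -0.005, -1.0]]
ft_force: [-0.1, 0.4, 1.0]
grip_width: 0.0854
gripper_force: 0.0
shift cm [-0.09  0.21  8.47] turn -0.0005630878748488397 yaw 72.97 pos [ 0.495  -0.1583  0.0947] F [-0.1  0.4  1. ] t 4.4333
```

View pics/t2.png

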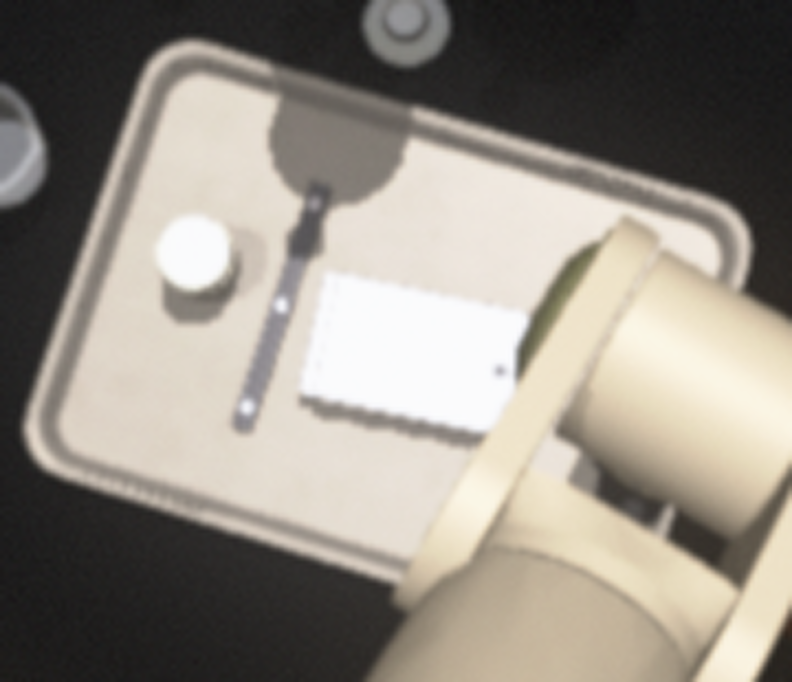

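The arm hides the weight; the stack and pot at (195,252) have not moved. The bottle has about 12 cm clearance, so I descend and grip.

```bash
python3 -m crank '[8.5,-0.1,0.2,2,0, 8.5,0,0,2.2,0, 8.5,0,0,2.2,0, 8.5,0,0,2,0, 8.5,0,0,0,0, 2,0,0,0,0, 2,0,0,0,0, 2,0,0,0,0]' 30; python3 -m crank '[2,0,0,0,0, 2,0,0,0,0, 2,0,0,0,0, 2,0,0,0,0, 2,0,0,0,0, 2,0,0,0,0, 2,0,0,0,0, 2,0,0,0,0]'
```

```text
time_s: 5.15
position: [0.4987, -0.1608, 0.015]
tool_rot: [[0.293, 0.956, 0.003], [0.956, -0.293, -0.002], [-0.001, 0.003, -1.0]]
ft_force: [0.6, -0.2, -0.5]
grip_width: 0.0507
gripper_force: 0.0
time_s: 5.82
position: [0.4981, -0.1605, 0.0143]
tool_rot: [[0.294, 0.956, 0.001], [0.956, -0.294, -0.001], [-0.0, 0.001, -1.0]]
ft_force: [-1.7, 0.1, 6.3]
grip_width: 0.0237
gripper_force: 29.1
```

```bash
python3 -m crank '[2,0,0,-1.5,0, 2,0,0,-1.5,0, 2,0,-2.3,0,0, 2,0,-2.3,0,0, 2,0,-2.3,0,0, 2,0,0,1.4,0, 2,0,0,1.4,0, 2,0,0,0,0]'; python3 -m crank '[2,0,0,0,0, 2,0,0,0.2,0, 2,0,0,0,0, 5,0,0,0,0, 5,0,0,0,0, 5,0,0,0,0, 5,0,0,0,0, 5,0,0,0,0]'
python3 - <<'E'
from h import *
s=env.observe(); print(tray(s['position'][:2])); got(.008,.112,.12)
E
```

```text
time_s: 6.48
position: [0.4313, -0.1399, 0.0145]
tool_rot: [[0.294, 0.956, -0.001], [0.956, -0.294, 0.001], [0.0, -0.001, -1.0]]
ft_force: [-0.4, -0.8, -1.3]
grip_width: 0.0242
gripper_force: 30.4
time_s: 7.15
position: [0.4319, -0.1401, 0.0134]
tool_rot: [[0.294, 0.956, 0.0], [0.956, -0.294, -0.0], [-0.0, 0.0, -1.0]]
ft_force: [-0.6, 0.2, 0.4]
grip_width: 0.0502
gripper_force: 0.0
[-0.08918799 -0.14722827]
shift cm [ 25.93   9.69 -10.66] turn -0.0012866965119920617 yaw 72.93 pos [ 0.4319 -0.1401  0.0134] F [-0.6  0.2  0.4] t 7.15
```

```bash
python3 -m crank '[5,0,0,-3.6,0, 5,0,0,-3.6,0, 8.5,0,0,-3.5,0, 8.5,3.7,1.4,0,0, 8.5,3.7,1.4,0,0, 8.5,3.7,1.4,0,0, 8.5,3.7,1.4,0,0, 8.5,3.7,1.4,0,0]'; python3 -m crank '[8.5,3.7,1.4,0,0, 8.5,3.7,1.3,0,0, 8.5,0,0,0,0, 8.5,0,0,0,0, 8.5,0,0,0,0, 8.5,0,0,0,0, 8.5,0,0,0,0, 8.5,0,0,0,0]'
python3 - <<'E'
from h import *
got(.008,.112,.012)
p=shot('scene'); crop(p,'s3.png',170,130,350,270,4.4)
p=shot('top'); w=ray(p,(155+627/4.4,115+443/4.4),.038)
print([(d['score'],tray(ray(p,(d['at'][0]*512,d['at'][1]*384),.05))) for d in spotter.look_for(p,'weight')+spotter.look_for(p,'pot')])
E
```

```text
time_s: 7.82
position: [0.5538, 0.018, 0.1204]
tool_rot: [[0.294, 0.956, -0.0], [0.956, -0.294, -0.0], [-0.0, -0.0, -1.0]]
ft_force: [0.5, -1.6, -0.3]
grip_width: 0.085
gripper_force: 0.0
time_s: 8.48
position: [0.6003, 0.0781, 0.1206]
tool_rot: [[0.295, 0.956, 0.0], [0.956, -0.295, -0.0], [-0.0, 0.0, -1.0]]
ft_force: [0.2, 0.1, -1.0]
grip_width: 0.0849
gripper_force: 0.0
shift cm [ 1.300e-01 -1.000e-02  1.086e+01] turn -0.002705655712038709 yaw 72.84 pos [0.6003 0.0781 0.1206] F [ 0.2  0.1 -1. ] t 8.4833
[(0.46, array([-0.08829121, -0.14673963]))]
```

View pics/s3.png

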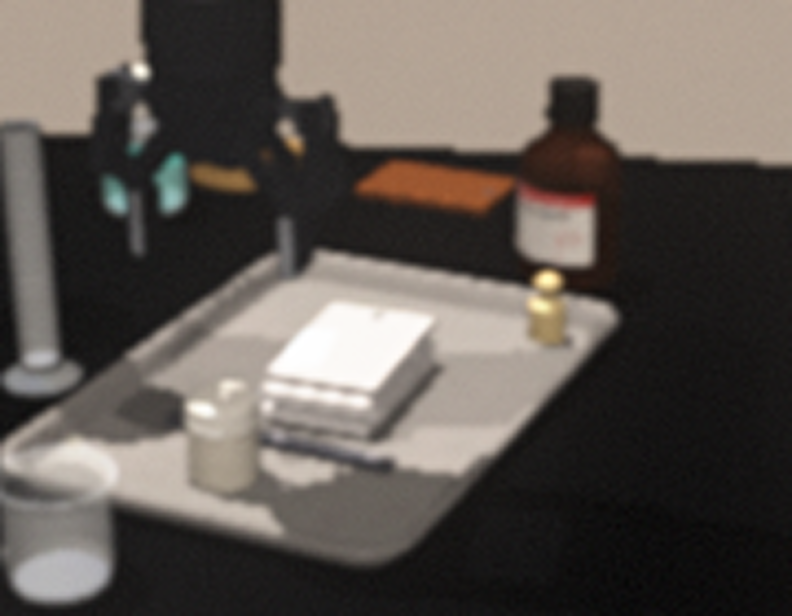

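The weight stands upright in the tail corner (547,310). The pot (222,435) is undisturbed beneath the open fingers, clear of the beaker (60,510).

```bash
python3 -m crank '[8.5,0.1,0,3.6,0, 8.5,0,0,3.6,0, 8.5,0,0,3,0, 8.5,0,0,0,0, 8.5,0,0,0,0, 3.8,0,0,0,0, 3.8,0,0,0,0, 3.8,0,0,0,0]' 20; python3 -m crank '[3.8,0,0,0,0, 3.8,0,0,0,0, 3.8,0,0,0,0, 3.8,0,0,0,0, 3.8,0,0,0,0, 3.8,0,0,-1.5,0, 3.8,0,0,-1.5,0, 3.8,0,0,0,0]'
```

```text
time_s: 9.35
position: [0.6018, 0.0799, 0.0203]
tool_rot: [[0.294, 0.956, 0.003], [0.956, -0.294, -0.0], [0.001, 0.003, -1.0]]
ft_force: [0.4, 0.1, -0.1]
grip_width: 0.0512
gripper_force: 0.0
time_s: 10.02
position: [0.6023, 0.0799, 0.0513]
tool_rot: [[0.293, 0.956, 0.005], [0.956, -0.293, -0.0], [0.001, 0.005, -1.0]]
ft_force: [0.7, 0.0, 0.3]
grip_width: 0.043
gripper_force: 20.6
```

Pot held at 43 mm. I carry it 90 mm toward tray -x and set it down, still at the head end.

```bash
python3 -m crank '[3.8,0,-3,0,0, 3.8,0,-3,0,0, 3.8,0,-3,0,0, 3.8,0,0,1.4,0, 3.8,0,0,1.4,0, 3.8,0,0,0.2,0, 3.8,0,0,0,0, 3.8,0,0,0,0]'; python3 -m crank '[7,0,0,0,0, 7,0,0,0,0, 7,0,0,0,0, 7,0,0,0,0, 7,0,0,-3.5,0, 8.5,0,0,-3.5,0, 8.5,0,0,-3.5,0, 8.5,0,0,0,0]'
python3 - <<'E'
from h import *
s=env.observe(); print(tray(s['position'][:2]))
got(-.006,-.03,.12,78.2)
E
```

```text
time_s: 10.68
position: [0.5147, 0.1064, 0.0182]
tool_rot: [[0.294, 0.956, -0.0], [0.956, -0.294, 0.0], [-0.0, -0.0, -1.0]]
ft_force: [-0.2, 0.7, -0.5]
grip_width: 0.043
gripper_force: 21.4
time_s: 11.35
position: [0.5176, 0.1064, 0.1294]
tool_rot: [[0.293, 0.956, 0.011], [0.956, -0.293, -0.0], [0.003, 0.011, -1.0]]
ft_force: [-0.0, -0.0, 1.1]
grip_width: 0.0848
gripper_force: 0.0
[-0.0792515   0.11359663]
shift cm [-14.35   7.33   0.97] turn -0.09187403565988574 yaw 72.94 pos [0.5176 0.1064 0.1294] F [-0.  -0.   1.1] t 11.35
```

```bash
python3 -m crank '[8.5,-3.3,1.8,0,0, 8.5,-3.3,1.8,0,0, 8.5,-3.3,1.8,0,0, 8.5,-3.3,1.8,0,0, 8.5,0,0,0,-0.09, 8.5,0,0,2,0, 8.5,0,0,2,0, 8.5,0,0,0,0]'
python3 - <<'E'
from h import *
s=env.observe(); print(tray(s['position'][:2]))
got(-.007,-.018,0.0,78.2)
p=shot('scene'); crop(p,'s4.png',170,130,350,270,4.4)
E
```

```text
time_s: 12.02
position: [0.5432, -0.0408, 0.0801]
tool_rot: [[0.207, 0.978, -0.006], [0.978, -0.207, 0.002], [0.0, -0.006, -1.0]]
ft_force: [-1.0, 0.4, -0.5]
grip_width: 0.0847
gripper_force: 0.0
[-0.01174721 -0.01971734]
shift cm [0.13 0.54 8.01] turn -0.0027600333755102707 yaw 78.04 pos [ 0.5432 -0.0408  0.0801] F [-1.   0.4 -0.5] t 12.0167
```

View pics/s4.png

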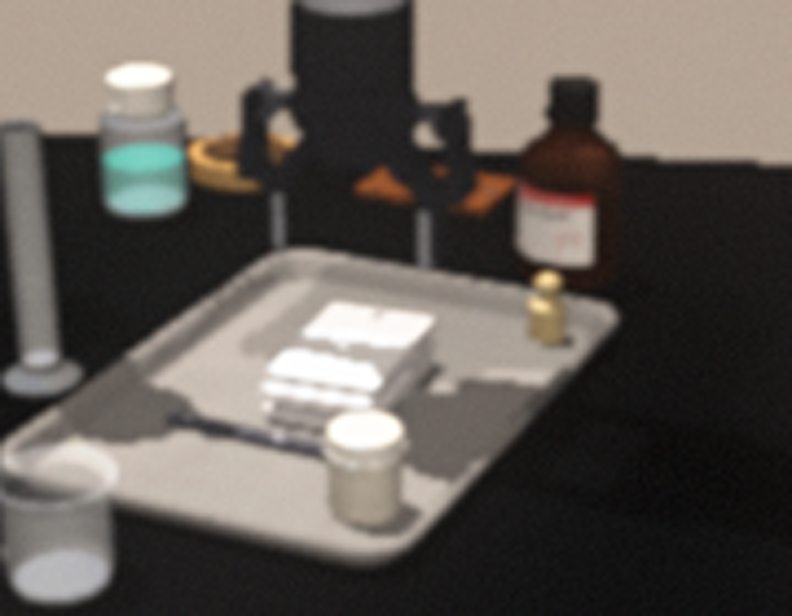

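Pot upright at (365,470), weight at (547,310). Stack is between the open fingers (278 and 425 px). I descend carefully around it.

```bash
python3 -m crank '[8.5,0.1,0.5,1,0, 8.5,0,0,1.5,0, 8.5,0,0,1.5,0, 8.5,0,0,1,0, 8.5,0,0,0,0, 8.5,0,0,0,0, 8.5,0,0,0.4,0, 8.5,0,0,0.4,0]'; python3 -m crank '[8.5,0,0,0.3,0, 8.5,0,0,0.3,0, 8.5,0,0,0.3,0, 8.5,0,0,0.3,0, 8.5,0,0,0.2,0, 8.5,0,0,0.2,0, 8.5,0,0,0,0, 8.5,0,0,0,0]'; python3 -c "
from h import *
got(-.007,-.018,-0.004,78.2)"
```

```text
time_s: 12.73
position: [0.5507, -0.0411, 0.026]
tool_rot: [[0.206, 0.978, 0.002], [0.978, -0.206, -0.001], [-0.0, 0.002, -1.0]]
ft_force: [0.7, -0.5, 0.3]
grip_width: 0.0851
gripper_force: 0.0
time_s: 13.4
position: [0.55, -0.041, 0.0093]
tool_rot: [[0.206, 0.978, -0.0], [0.978, -0.206, 0.0], [-0.0, -0.0, -1.0]]
ft_force: [0.8, 0.8, -0.1]
grip_width: 0.0848
gripper_force: 0.0
shift cm [ 0.   -0.18  1.33] turn -0.002026852746233528 yaw 78.08 pos [ 0.55   -0.041   0.0093] F [ 0.8  0.8 -0.1] t 13.4
```

```bash
python3 -m crank '[8.5,0,-0.1,0.4,0, 8.5,0,0,0.4,0, 8.5,0,0,0.3,0, 8.5,0,0,0.2,0, 8.5,0,0,0,0, 7.4,0,0,0,0, 7.4,0,0,0,0, 7.4,0,0,0,0]' 20; python3 -m crank '[6.6,0,0,0,0, 6.6,0,0,0,0, 6.6,0,0,0,0, 6.6,0,0,0,0, 6.6,0,0,0,0, 6.6,0,0,0,0, 6.6,0,0,0,0, 6.6,0,0,0,0]'; python3 -c "
from h import *
got(-.007,-.018,-0.004,73)"
```

```text
time_s: 14.07
position: [0.5489, -0.0408, -0.0036]
tool_rot: [[0.206, 0.978, -0.0], [0.978, -0.206, 0.0], [-0.0, -0.0, -1.0]]
ft_force: [-1.4, -0.1, -0.1]
grip_width: 0.0739
gripper_force: 0.6
time_s: 14.73
position: [0.5492, -0.0408, -0.0033]
tool_rot: [[0.206, 0.978, 0.001], [0.978, -0.206, -0.0], [-0.0, 0.001, -1.0]]
ft_force: [-0.7, -0.5, 6.2]
grip_width: 0.0694
gripper_force: 23.9
shift cm [ 0.   -0.1   0.07] turn 0.08872322466665873 yaw 78.08 pos [ 0.5492 -0.0408 -0.0033] F [-0.7 -0.5  6.2] t 14.7333
```

```bash
python3 -m crank '[6.6,0,0,0,0.03, 6.6,0,0,0,0.03, 6.6,0,0,0,0.025, 6.6,0.3,0,0,0, 6.6,0.3,0,0,0, 6.6,0.3,0,0,0, 6.6,0.3,0,0,0, 6.6,0,0,0,0]'; python3 -m crank '[6.6,0.2,0,0,0, 6.6,0.2,0,0,0, 6.6,0.1,0,0,0, 6.6,0.1,0,0,0, 6.6,0.1,0,0,0, 6.6,0,0,0,0, 6.6,0,0,0,0, 6.6,0,0,0,0]'; python3 - <<'E'
from h import *
got(-.007,-.018,-0.004,73)
p=shot('scene'); crop(p,'s5.png',200,170,300,250,7.5)
E
```

```text
time_s: 15.4
position: [0.5531, -0.0297, -0.0033]
tool_rot: [[0.288, 0.958, 0.001], [0.958, -0.288, -0.001], [-0.001, 0.002, -1.0]]
ft_force: [-1.1, -3.6, 5.5]
grip_width: 0.07
gripper_force: 23.9
time_s: 16.07
position: [0.555, -0.0234, -0.0033]
tool_rot: [[0.288, 0.958, 0.001], [0.958, -0.288, -0.001], [-0.001, 0.001, -1.0]]
ft_force: [-1.4, -4.8, 5.5]
grip_width: 0.0694
gripper_force: 23.9
shift cm [-1.84 -0.15  0.07] turn 0.004179204075277445 yaw 73.24 pos [ 0.555  -0.0234 -0.0033] F [-1.4 -4.8  5.5] t 16.0667
```

View pics/s5.png

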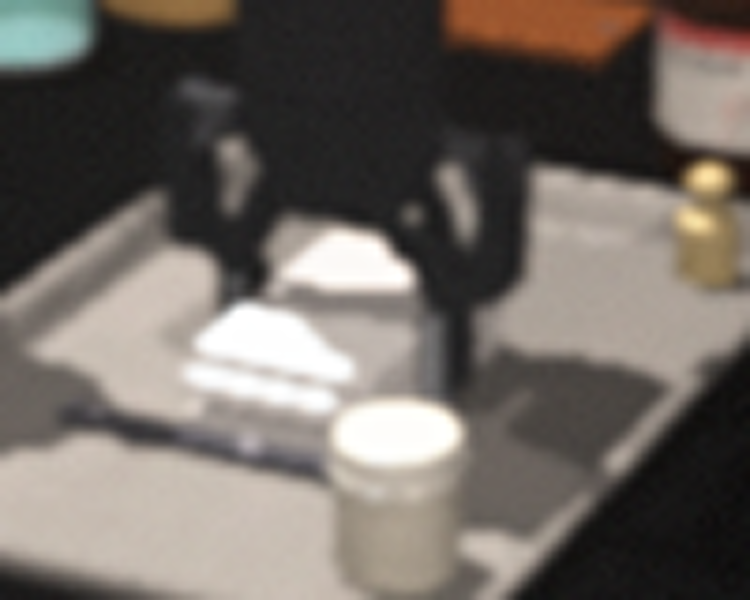

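The stack is gripped square, with its head edge at about (260,410) a few mm short of the bar (250,445). I creep on until the force rises.

```bash
python3 -m crank '[6.6,0.1,0,0,0, 6.6,0.1,0,0,0, 6.6,0.1,0,0,0, 6.6,0.1,0,0,0, 6.6,0,0,0,0, 6.6,0,0,0,0, 6.6,0,0,0,0, 6.6,0,0,0,0]'; python3 -m crank '[6.6,0.1,0,0,0, 6.6,0.1,0,0,0, 6.6,0.1,0,0,0, 6.6,0.1,0,0,0, 6.6,0,0,0,0, 6.6,0,0,0,0, 6.6,0,0,0,0, 6.6,0,0,0,0]'
```

```text
time_s: 16.78
position: [0.5561, -0.0197, -0.0033]
tool_rot: [[0.288, 0.958, 0.001], [0.958, -0.288, -0.002], [-0.001, 0.001, -1.0]]
ft_force: [-2.7, -6.6, 5.0]
grip_width: 0.0695
gripper_force: 23.8
time_s: 17.45
position: [0.558, -0.0168, -0.0033]
tool_rot: [[0.289, 0.957, 0.003], [0.957, -0.289, -0.003], [-0.002, 0.003, -1.0]]
ft_force: [0.7, -11.0, 1.9]
grip_width: 0.0697
gripper_force: 23.1
```

```bash
python3 -m crank '[8,0,0,0,0, 8,0,0,0,0, 8,0,0,0,0, 8.5,0,0,-2.5,0, 8.5,0,0,-3,0, 8.5,-3,0,-1,0, 8.5,-3,0,0,0, 8.5,-2.5,0,0,0]'; python3 -m crank '[4,-2,0,0,0, 4,-1,0,0,0, 4,0,0,0,0, 4,0,0,0,0, 4,0,0,0,0, 4,0,0,0,0, 4,0,0,0,0, 4,0,0,0,0]'
python3 - <<'E'
from h import *
p=shot('top'); crop(p,'t6.png',195,145,300,225,7.5)
got(-.005,-.085,.003,73.2); s=env.observe(); print(tray(s['position'][:2]))
E
```

```text
time_s: 18.12
position: [0.5321, -0.0972, 0.0621]
tool_rot: [[0.288, 0.958, 0.001], [0.958, -0.288, -0.001], [-0.0, 0.001, -1.0]]
ft_force: [-0.9, -0.3, -0.9]
grip_width: 0.0854
gripper_force: 0.0
time_s: 18.78
position: [0.5238, -0.1243, 0.0613]
tool_rot: [[0.288, 0.958, -0.0], [0.958, -0.288, 0.0], [0.0, -0.0, -1.0]]
ft_force: [-0.1, -0.2, 0.5]
grip_width: 0.0399
gripper_force: 0.0
shift cm [2.04 0.1  5.83] turn 0.0010477591209171395 yaw 73.26 pos [ 0.5237 -0.1245  0.0613] F [-0.7  1.   0.7] t 18.8333
[-0.00588731 -0.10542565]
```

View pics/t6.png

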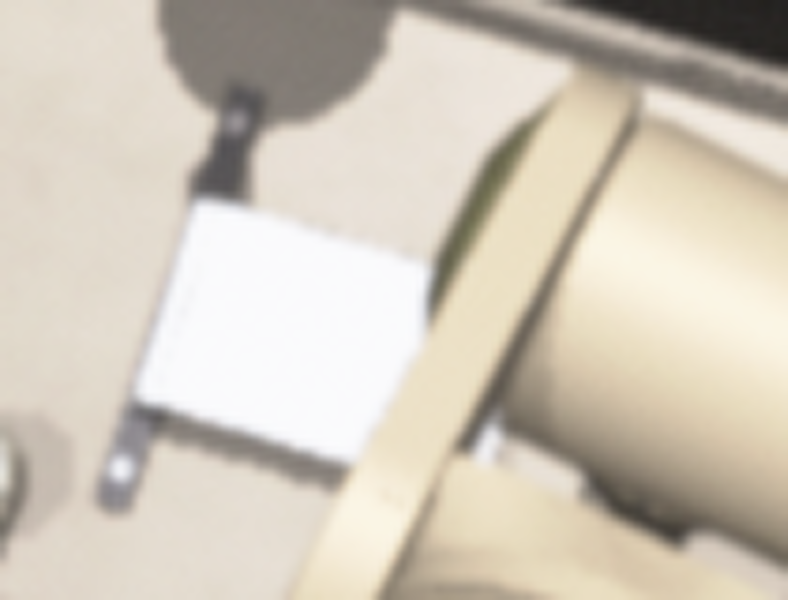

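The stack sits square against the bar, its head edge running (195,195)-(140,400). Now I find the fingertip height by touching the tray floor behind the stack.

```bash
python3 -m crank '[4,0.5,0,2.5,0, 4,0,0,1.5,0, 4,0,0,1,0, 4,0,0,0.4,0, 4,0,0,0,0, 4,0,0,0,0, 4,0,0,0,0, 4,0,0,0,0]'; python3 -m crank '[4,0,0,0.1,0, 4,0,0,0.1,0, 4,0,0,0,0, 4,0,0,0,0, 4,0,0,0,0, 4,0,0,0,0, 4,0,0,0,0, 4,0,0,0,0]';
```

```text
time_s: 19.5
position: [0.5255, -0.1205, 0.0081]
tool_rot: [[0.289, 0.957, 0.001], [0.957, -0.289, -0.001], [-0.0, 0.001, -1.0]]
ft_force: [0.3, 0.3, 0.9]
grip_width: 0.0401
gripper_force: 0.0
time_s: 20.17
position: [0.5251, -0.1203, 0.0053]
tool_rot: [[0.289, 0.957, -0.0], [0.957, -0.289, -0.0], [-0.0, -0.0, -1.0]]
ft_force: [-0.1, 0.9, 1.1]
grip_width: 0.0402
gripper_force: 0.0
```

```bash
for i in 1 2; do python3 -m crank '[4,0,0,0.1,0, 4,0,0,0.1,0, 4,0,0,0,0, 4,0,0,0,0, 4,0,0,0,0, 4,0,0,0,0, 4,0,0,0,0, 4,0,0,0,0]' | grep -E 'pos|ft'; done;  python3 -m crank '[4,0,0,0.1,0, 4,0,0,0,0, 4,0,0,0,0, 4,0,0,0,0, 4,0,0,0,0, 4,0,0,0,0, 4,0,0,0,0, 4,0,0,0,0]'| grep -E 'pos|ft'
```

```text
position: [0.5251, -0.1203, 0.0034]
ft_force: [0.3, -0.2, 0.2]
position: [0.5251, -0.1202, 0.0013]
ft_force: [0.4, 0.4, -0.1]
position: [0.5251, -0.1203, 0.0004]
ft_force: [0.2, 0.7, 0.0]
```

```bash
for i in 1 2 3; do python3 -m crank '[4,0,0,0.1,0, 4,0,0,0,0, 4,0,0,0,0, 4,0,0,0,0, 4,0,0,0,0, 4,0,0,0,0, 4,0,0,0,0, 4,0,0,0,0]'| grep -E 'pos|ft'; done
```

```text
position: [0.5252, -0.1203, -0.0001]
ft_force: [-1.9, 0.8, 8.0]
position: [0.5252, -0.1203, -0.0001]
ft_force: [-4.4, 2.0, 18.6]
position: [0.5252, -0.1203, -0.0002]
ft_force: [-6.9, 3.3, 28.3]
```

Floor contact at TCP z = 0.000, so the tip is at TCP + 1 mm. I raise slightly and push the whole stack from the tail.

```bash
python3 -m crank '[4,0,0,-0.5,0, 4,0.8,0,0,0, 4,0.8,0,0,0, 4,0.8,0,0,0, 4,0.4,0,0,0, 4,0,0,0,0, 4,0,0,0,0, 4,0,0,0,0]'; for i in 1 2; do python3 -m crank '[4,0.1,0,0,0, 4,0.1,0,0,0, 4,0.1,0,0,0, 4,0,0,0,0, 4,0,0,0,0, 4,0,0,0,0, 4,0,0,0,0, 4,0,0,0,0]' | grep -E 'pos|ft'; done; python3 -c "
from h import *
s=env.observe(); print(tray(s['position'][:2]))"
```

```text
time_s: 24.83
position: [0.5331, -0.0935, 0.0021]
tool_rot: [[0.289, 0.957, -0.0], [0.957, -0.289, 0.0], [-0.0, -0.0, -1.0]]
ft_force: [-0.2, 0.4, 0.5]
grip_width: 0.0399
gripper_force: 0.0
position: [0.534, -0.0906, 0.0023]
ft_force: [-0.0, 0.7, 0.7]
position: [0.5349, -0.0877, 0.0023]
ft_force: [-0.4, 0.3, 0.6]
[-0.00598432 -0.06700151]
```

```bash
for i in 1 2 3; do python3 -m crank '[4,0.1,0,0,0, 4,0.1,0,0,0, 4,0,0,0,0, 4,0,0,0,0, 4,0,0,0,0, 4,0,0,0,0, 4,0,0,0,0, 4,0,0,0,0]' | grep -E 'pos|ft'; done; python3 -c "
from h import *
s=env.observe(); print(tray(s['position'][:2]))"
```

```text
position: [0.5355, -0.0858, 0.0023]
ft_force: [0.1, 0.3, 0.4]
position: [0.536, -0.0839, 0.0023]
ft_force: [-2.0, -2.2, 0.1]
position: [0.537, -0.0825, 0.0024]
ft_force: [-0.0, -5.6, -0.8]
[-0.00550554 -0.06136079]
```

```bash
for i in 1 2; do python3 -m crank '[4,0.1,0,0,0, 4,0.1,0,0,0, 4,0,0,0,0, 4,0,0,0,0, 4,0,0,0,0, 4,0,0,0,0, 4,0,0,0,0, 4,0,0,0,0]' | grep -E 'pos|ft'; done; python3 -c "
from h import *
s=env.observe(); print(tray(s['position'][:2]))"
```

```text
position: [0.5372, -0.0821, 0.0024]
ft_force: [-4.1, -14.4, -0.9]
position: [0.5374, -0.0819, 0.0024]
ft_force: [-9.4, -24.9, -0.3]
[-0.00530444 -0.06072171]
```

Seated: y0 = -60.7 mm at the TCP, force 27 N. Next I push plates 2-4 by 20 mm, with the tip at 13 mm.

```bash
python3 -m crank '[4,-0.9,0,0,0, 4,0,0,0,0, 4,0,0,-0.96,0, 4,0,0,0,0, 4,0,0,0,0, 4,0,0,0,0, 4,0,0,0,0, 4,0,0,0,0]';  python3 -m crank '[4,0.5,0,0,0, 4,0.3,0,0,0, 4,0.3,0,0,0, 4,0.3,0,0,0, 4,0.3,0,0,0, 4,0.3,0,0,0, 4,0,0,0,0, 4,0,0,0,0]' | grep -E 'pos|ft'; python3 -c "
from h import *
s=env.observe(); print(tray(s['position'][:2]))"
```

```text
time_s: 30.17
position: [0.5351, -0.0864, 0.0118]
tool_rot: [[0.289, 0.957, -0.0], [0.957, -0.289, 0.0], [0.0, -0.0, -1.0]]
ft_force: [0.2, 0.4, 0.1]
grip_width: 0.04
gripper_force: 0.0
position: [0.5411, -0.0672, 0.0119]
ft_force: [-0.1, -0.2, -0.1]
[-0.00609438 -0.04555552]
```

```bash
python3 - <<'E'
from h import *
a=shot('scene')['color'][165:245,205:295,::-1]; b=shot('top')['color'][145:225,195:285,::-1]
cv2.imwrite('pics/both7.png',np.hstack([cv2.resize(x,None,fx=4.4,fy=4.4,interpolation=cv2.INTER_CUBIC) for x in (a,b)]))
E
```

```text
(no output)
```

View pics/both7.png

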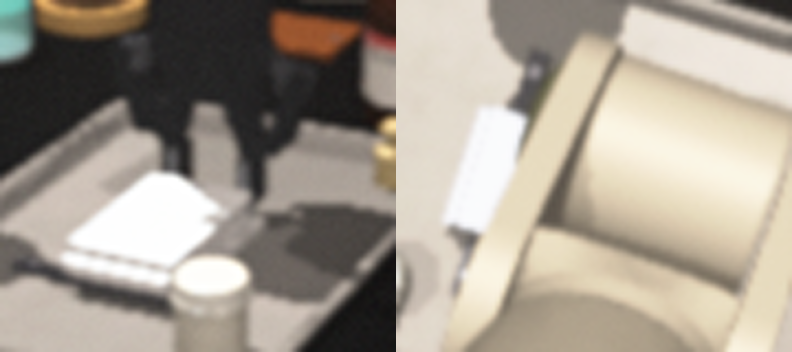

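The upper plates now overhang the bar in both views (scene (115,262); top head edge (475,105)-(445,225)), so the push works. I finish layer 2, then push layers 3-4.

```bash
python3 -m crank '[4,0.2,0,0,0, 4,0.2,0,0,0, 4,0.1,0,0,0, 4,0,0,0,0, 4,0,0,0,0, 4,0,0,0,0, 4,0,0,0,0, 4,0,0,0,0]' | grep -E 'pos|ft'; python3 -c "
from h import *
s=env.observe(); print(tray(s['position'][:2]))"
python3 -m crank '[4,-0.6,0,0,0, 4,0,0,0,0, 4,0,0,-0.8,0, 4,0,0,0,0, 4,0,0,0,0, 4,0.4,0,0,0, 4,0.3,0,0,0, 4,0.3,0,0,0]' | grep -E 'pos|ft';  python3 -m crank '[4,0.3,0,0,0, 4,0.3,0,0,0, 4,0.3,0,0,0, 4,0.3,0,0,0, 4,0.2,0,0,0, 4,0,0,0,0, 4,0,0,0,0, 4,0,0,0,0]' | grep -E 'pos|ft'; python3 -c "
from h import *
s=env.observe(); print(tray(s['position'][:2]))"
```

```text
position: [0.5425, -0.0628, 0.012]
ft_force: [0.2, -1.7, 0.8]
[-0.00603732 -0.04092376]
position: [0.5437, -0.0586, 0.0199]
ft_force: [-0.5, -0.8, 0.3]
position: [0.5476, -0.0454, 0.0199]
ft_force: [-0.0, -0.5, 0.2]
[-0.0062307  -0.02284935]
```

```bash
python3 -m crank '[4,0.1,0,0,0, 4,0.1,0,0,0, 4,0,0,0,0, 4,0,0,0,0, 4,0,0,0,0, 4,0,0,0,0, 4,0,0,0,0, 4,0,0,0,0]' | grep -E 'pos|ft'; python3 -c "
from h import *
s=env.observe(); print(tray(s['position'][:2]))"
python3 -m crank '[4,-0.6,0,0,0, 4,0,0,0,0, 4,0,0,-0.8,0, 4,0,0,0,0, 4,0,0,0,0, 4,0.4,0,0,0, 4,0.3,0,0,0, 4,0.3,0,0,0]' | grep -E 'pos|ft';  python3 -m crank '[4,0.3,0,0,0, 4,0.3,0,0,0, 4,0.3,0,0,0, 4,0.3,0,0,0, 4,0.3,0,0,0, 4,0.1,0,0,0, 4,0,0,0,0, 4,0,0,0,0]' | grep -E 'pos|ft'; python3 -c "
from h import *
s=env.observe(); print(tray(s['position'][:2]))"
```

```text
position: [0.5482, -0.0437, 0.0199]
ft_force: [0.2, -0.4, -1.1]
[-0.00616353 -0.02096885]
position: [0.5494, -0.0395, 0.0279]
ft_force: [-0.8, -0.8, 1.0]
position: [0.5539, -0.0243, 0.0278]
ft_force: [0.2, 0.2, -0.0]
[-0.00633969 -0.00080351]
```

All three pushes done. I back off, lift clear toward the tail, and look.

```bash
python3 -m crank '[4,-0.7,0,0,0, 4,0,0,-2,0, 4,0,0,-3.5,0, 4,0,0,-3.5,0, 4,-4,0,-1,0, 4,-4,0,0,0, 4,-4,0,0,0, 4,-2,0,0,0]'|grep pos; python3 -m crank '[4,0,-4,-1,0, 4,0,-4,-1,0, 4,0,-4,-1,0, 4,0,-4,0,0, 4,0,0,0,0, 4,0,0,0,0, 4,0,0,0,0, 4,0,0,0,0]'|grep pos; python3 - <<'E'
from h import *
p=shot('scene');q=shot('top')
a=p['color'][165:245,205:295,::-1]; b=q['color'][135:225,180:290,::-1]
cv2.imwrite('pics/both8.png',np.hstack([cv2.resize(x,(400,340),interpolation=cv2.INTER_CUBIC) for x in (a,b)]))
hsv=cv2.cvtColor(b,cv2.COLOR_BGR2HSV); m=np.zeros(q['color'].shape[:2],bool); m[135:225,180:290]=(b.min(2)>225)
m[:,:206]=0; print('white',rect(q,m,.02))
E
```

```text
position: [0.5102, -0.169, 0.1282]
position: [0.3592, -0.1198, 0.158]
white ((566.23583984375, 2.4357376098632812), (158.98980712890625, 72.71728515625), 71.96215057373047)
```

View pics/both8.png

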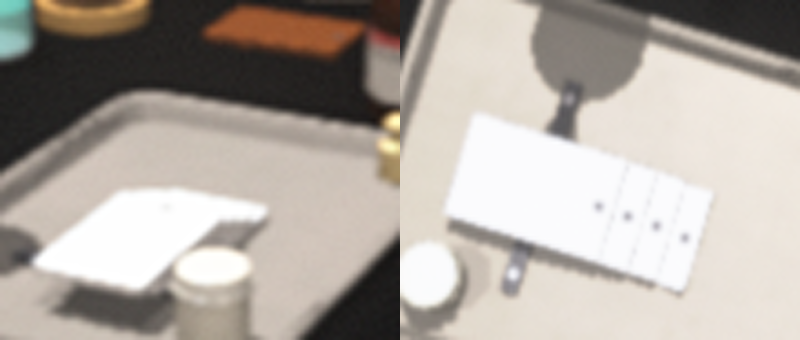

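The fan is even, with four dots at (598,206), (627,216), (656,226) and (685,238), about 20 mm apart. It is square to the bar, and the pot (430,275) and weight are clear. I hand the job in.

```bash
python3 -c "
from rig import env
print(env.close_job())"
```

```text
the job is handed in; nothing more can be done
None
```

The job is handed in (no verdict came back): the four plates are fanned about 20 mm apart, square, with the lowest against the toe bar; the pot and weight stand upright on the tray floor clear of the plates, and the bottle, beaker and cylinder were left untouched.

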